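# Fold down the ratchet tilt rest on the loudspeaker repair table

### The job

Fold the ratchet tilt rest flat for the next loudspeaker: first press the pawl's thumb tab fully down so that the pawl swings clear of the teeth and stays free, then push the raised arm down until it lies on its rest block. Do it all by pressing and pushing with the fingertips: do not grasp or lift anything, do not raise the arm, leave the pawl free, and leave the woofer, the screwdriver and the jar where they are.

Things in the scene. Friction and masses are not known exactly. Their poses are not given: they have to be found in the camera images.
- rest: the ratchet tilt rest, fixed to the table: grey base plate 330 x 110 x 8 mm. Origin on the table under the arm's hinge; the base reaches 140 mm to -x, 190 mm to +x. +x points to the arm's free end, -x to the thumb tab, z up. Black rest block 30 x 60 mm, top at 71 mm, at x = +115 mm. Hinge cheeks reach 92 mm, pawl posts (at x = -60 mm) 154 mm above the table
- prop_hinge (a point): point on the arm's level hinge axis (along y of rest), in the middle plane, 75 mm above the table straight over the origin of rest. A toothed steel wheel of 74 mm radius, 10 mm thick, turns with the arm about it
- prop (a joint): angle of the arm above level, rad: starts near 0.54, 0 = flat, at its stop. The arm is an aluminium bar 34 mm wide, 8 mm thick, from the hinge to a round cork-covered crossbar. The pawl in the teeth blocks it from going down; with the pawl free, the stiff hinge yields to a push of about 3 to 15 N down on the crossbar, along its arc or straight down; the arm stays where it is left
- prop_bar (a point): centre of the cork-covered crossbar (28 mm diameter, 100 mm long, along y of rest) at the arm's end, 160 mm from the hinge axis; at joint angle a it lies 160 mm x cos a to the +x side of the hinge and 160 mm x sin a above it. With the arm flat the crossbar's top is 89 mm above the table
- pawl (a joint): angle of the pawl, rad: 0 = nose in the teeth (start), about 0.18 = just clear of them, 0.40 = thumb tab fully down, at its stop. Stiff hinge, no return spring: it stays where it is left; about 3 to 8 N on the middle of the tab moves it. Its axis lies along y of rest, 60 mm to the -x side of the arm's hinge, 145 mm above the table
- pawl_tab (a point): middle of the upper face of the pawl's flat dark steel thumb tab (34 mm along x, 44 mm along y, 6 mm thick), 120 mm to the -x side of the arm's hinge. At the start the face is level, 163 mm above the table; fully down its middle is about 25 mm lower and it tilts 0.4 rad. Nothing stands above it; 120 mm is free below it
- driver: loose black-rimmed grey woofer with a steel magnet, 104 mm diameter, 45 mm tall, 0.5 kg, beside the rest; origin at the centre of its underside. Not to be disturbed
- screwdriver: loose screwdriver with wooden handle, 190 mm long, 26 mm thick, lying on the table beside the rest; origin at the middle of its underside, x along it towards the tip. Not to be disturbed
- jar: loose pale screw jar with a light cap, 52 mm diameter, 60 mm tall, beside the rest; origin at the centre of its underside. Not to be disturbed

How it is judged (in metres and radians):
On the way, in this order (a step that is already met when the one before it is completed fails the run):
1. the pawl is pressed free of the teeth (pawl above 0.22 rad) while the arm is still up (above 0.45 rad) (value of joint pawl above 0.22 rad and value of joint prop above 0.45 rad), for 0.2 s.
2. the arm is pushed down flat (below 0.06 rad) (value of joint prop below 0.06 rad), for 0.2 s.
At the end, for the whole second after the job is handed in: The arm lies flat on its rest (within 0.06 rad, about 10 mm at the crossbar) and is still, the pawl is left free of the teeth (joint above 0.22 rad), and the woofer, screwdriver and jar stand within 30 mm of where they were, the woofer and jar upright (value of joint prop below 0.06 rad and value of joint pawl above 0.22 rad and velocity of joint prop between -0.05 and 0.05 rad/s and distance of each of driver, screwdriver, jar from where it was at the start of the episode below 0.03 m and angle between each of driver, jar's own z axis and vertical below 0.2 rad); the robot touches nothing.
It fails at once if the arm is raised above its starting notch (prop above 0.64 rad) (value of joint prop above 0.64 rad).
It fails at once if a bystander (woofer, screwdriver, jar) is lifted or moved by more than 30 mm (distance of any of driver, screwdriver, jar from where it was at the start of the episode above 0.03 m).
It also fails if it takes over 38 s, if anything falls off the work surface, if the arm or the gripper's body presses on something with over 40 N, if the wrist force passes 120 N, or if a joint passes its speed limit or range.

### The arm

A 6-joint arm with a two-finger parallel gripper is mounted at the origin on the work surface. World frame = base frame: x ahead of the robot, y to its left, z up, the work surface at z = 0. Lengths are in mm, angles in degrees, forces in N, time in s.
With the tool pointing down it reaches from about 425 to 1125 mm from the base axis. Payload 14.9 kg.
Tool frame: the origin (TCP) lies at the very end of the fingers, on their centre line; the grasp point (between the pads) lies robot.tcp_to_grasp behind it (robot.tcp_to_grasp is the distance from the TCP to the grasp point, in mm); z points along the fingers, y is the direction in which the jaws open and shut (so a half turn about z gives the same grasp; the last joint's range is limited). The gripper opens to 91 mm and grips with 3 to 60 N. Pads are 32 mm wide; open, the fingers measure 118 mm over their backs; the gripper's body (76 mm by 178 mm) begins 60 mm behind the grasp point.
Start: joints at [-73.585, 21.709, 99.362, -0, 58.929, -1.908], TCP at [220.059, -664.524, 213.932] pointing down, gripper open.
Joint ranges: [-158.91, 158.91], [-42.39, 125.64], [0.06, 152.35], [-60.88, 240.88], [17.5, 164.5], [-176.32, 176.32]. Speed limits (degrees/s): [108.29, 108.29, 136.94, 180, 180, 180].

### API

Orientations are given as a 3x3 rotation matrix whose columns are the frame's x, y, z axes.
In Python, from cell import robot, camera, calibration, spot_in, mark_of gives the robot as it stands.
- The arm moves only by the shell command python3 -m jog 'ROWS' [FORCE]. ROWS is JSON, a list of rows, each a list of 7 numbers: the finger opening in cm, from 0 to 9.12, then the shift along the tool's x, y, z in cm, then the turn, a rotation vector about the tool's x, y, z in degrees. In form: [[grip, tx, ty, tz, wx, wy, wz], ...]. A call has 1 to 20 rows; each row is the pose to reach, as a shift and turn from the pose commanded when the call began, along the tool's axes at that moment; what a row does not reach only later rows make up. A row lasts 1/8 s, in which the tool goes at most 62.5 mm and 10.7 degrees, less where a joint would pass 70% of its speed; a pose out of reach is approached as far as the arm can. A call with a gripper value outside its range is refused whole. The fingers move at their own pace and stop on an object; FORCE is the grip in N (left out, the last holds). Time passes only in rows, so rows that repeat a pose let the fingers close. It gives the time, the measured TCP pose, the force and the opening at its end, in the units of the state.
- robot.get_obs(): the state, without advancing time (a new reading comes with each control period).
- camera(name): name is "scene" or "side" or "wrist"; returns the picture (480x640x3 uint8, blue, green, red); there is no depth.
- calibration(name): a dict with "fx", "fy", "cx", "cy" (pixels), "dist_coeffs" ([k1, k2, p1, p2, k3] as OpenCV has them; the pictures are not rectified), "world_to_cam" (4x4, takes a point from world to camera coordinates). Camera axes: x right, y up, looking along -z (the intrinsics and any distortion apply to the point x, -y, -z); pixel columns grow to the right and rows downward; lengths in mm; the calibration is good to about 2 mm. A picture is of the moment at which its call begins: read the wrist's pose just before it. calibration takes no time and is no camera call; for the wrist camera it gives the pose at the moment of the call.
- robot.finish_job(): hands the job in, once; it reports no verdict.
Trained networks look in the newest picture that a camera, given by its name, has taken for a name from the list of things; names that differ only in an ending like _2 or _b are one class to them, and where a whole thing is asked for, a point or a joint stands for the part that bears it (a point fixed in the world has none). Each returns a list of dicts, best first, with "p" (0 to 1); they miss things now and then, are a little off and sometimes report something else, mostly with a low value. They report only what shows in the picture. A call takes as long as a camera call.
- spot_in(thing, camera): "bbox" ([left, top, width, height] in pixels, round what is visible of it).
- mark_of(thing, camera): "xy" ([column, row] in pixels: a listed point, or the origin of a listed thing).
The state is a dict: "time": time; "joint_positions": joint angles; "joint_vel": joint speeds; "tau": joint torques, N m; "ee_pos": TCP position; "tcp_rot": TCP orientation; "wrist_force": force on the tool from outside, world axes, zero at the start; "wrist_torque": the same for the moment, N m; "opening": finger opening in mm.
Only numpy, scipy, OpenCV 4.12 (cv2) and the standard library are available. Lean on these libraries where they do the work, as an engineer would, in place of code of your own. Each camera call takes 0.05 s, during which the arm holds its last target.

## Working session

There is one attempt and no reset: what is moved stays moved. The work goes in short steps, Python scripts to look and compute and a shell command to move; the robot and the scene stay as the last step left them, time stands still between calls to the robot, and variables do not carry over. Pictures are saved under pics/ and viewed, and the job is handed in when it is done.

```bash
ls; mkdir -p pics
python3 - <<'E'
from cell import robot,camera,calibration,spot_in,mark_of
import cv2
o=robot.get_obs();print(o['time'],o['ee_pos'],o['tcp_rot'],o['opening'],robot.tcp_to_grasp)
for c in ['scene','side']:
    im=camera(c);cv2.imwrite(f'pics/{c}0.png',im)
    for t in ['rest','prop_hinge','prop_bar','pawl_tab','driver','screwdriver','jar']:
        m=mark_of(t,c);print(c,t,[(x['xy'],round(x['p'],2)) for x in m[:2]])
print(robot.get_obs()['time'])
E
```

```text
pics
0.0 [ 219.95204361 -664.12716418  213.3093802 ] [[ 9.49282563e-01  3.14424096e-01 -3.20751597e-04]
 [ 3.14424260e-01 -9.49282014e-01  1.02079911e-03]
 [ 1.64801142e-05 -1.06987888e-03 -9.99999428e-01]] 90.88202117196471 18.8
scene rest [([292.0, 319.0], 0.88)]
scene prop_hinge [([287.0, 278.0], 0.8)]
scene prop_bar [([220.9, 199.8], 0.71)]
scene pawl_tab [([357.5, 265.7], 0.58)]
scene driver [([388.1, 288.7], 0.89)]
scene screwdriver [([208.6, 371.0], 0.94)]
scene jar [([312.6, 260.6], 0.8)]
side rest [([336.4, 309.6], 0.76)]
side prop_hinge [([336.8, 313.8], 0.74), ([336.6, 283.0], 0.7)]
side prop_bar [([246.9, 281.8], 0.82)]
side pawl_tab [([411.0, 221.8], 0.95), ([336.2, 283.3], 0.52)]
side driver [([345.8, 233.3], 0.84)]
side screwdriver [([371.2, 399.8], 0.75), ([336.7, 283.5], 0.34)]
side jar [([275.4, 261.9], 0.88)]
0.8
```

View pics/scene0.png

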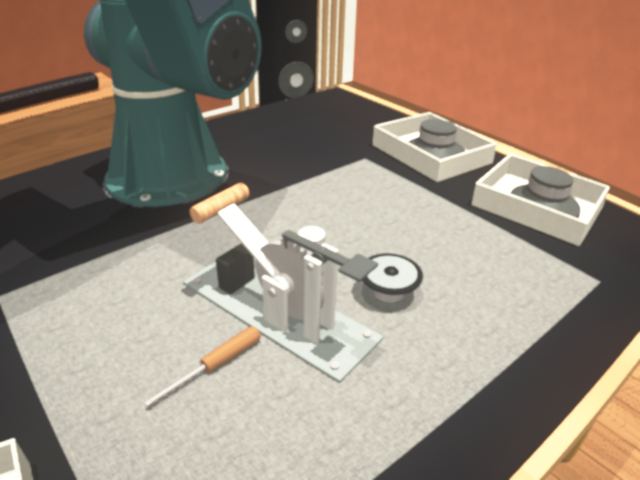

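View pics/side0.png

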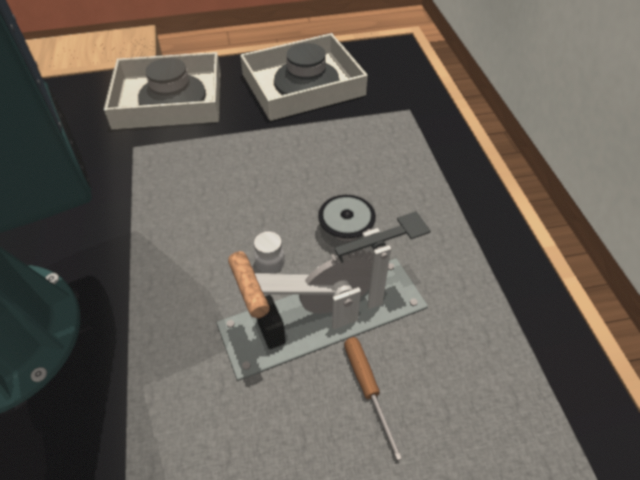

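```bash
cat > h.py <<'E'
import numpy as np,cv2
from cell import calibration
def ray(c,px):
    k=calibration(c);K=np.array([[k['fx'],0,k['cx']],[0,k['fy'],k['cy']],[0,0,1.]])
    u=cv2.undistortPoints(np.array([[px]],float),K,np.array(k['dist_coeffs'],float))[0,0]
    M=np.array(k['world_to_cam']);R=M[:3,:3];t=M[:3,3]
    d=R.T@np.array([u[0],-u[1],-1.]);return -R.T@t,d/np.linalg.norm(d)
def atz(c,px,z):
    o,d=ray(c,px);return o+d*(z-o[2])/d[2]
def tri(a,b):
    A=np.zeros((3,3));B=np.zeros(3);r=[ray('scene',a),ray('side',b)]
    for o,d in r:
        P=np.eye(3)-np.outer(d,d);A+=P;B+=P@o
    x=np.linalg.solve(A,B);return x,[np.linalg.norm((np.eye(3)-np.outer(d,d))@(x-o)) for o,d in r]
def proj(c,p):
    k=calibration(c);K=np.array([[k['fx'],0,k['cx']],[0,k['fy'],k['cy']],[0,0,1.]])
    M=np.array(k['world_to_cam']);q=M[:3,:3]@np.array(p)+M[:3,3]
    return cv2.projectPoints(np.array([[q[0],-q[1],-q[2]]]),np.zeros(3),np.zeros(3),K,np.array(k['dist_coeffs'],float))[0].ravel()
E
python3 - <<'E'
from h import *
np.set_printoptions(precision=1,suppress=True)
D=dict(rest=((292,319),(336.4,309.6),0),hinge=((287,278),(336.6,283),75),bar=((220.9,199.8),(246.9,281.8),157),tab=((357.5,265.7),(411,221.8),163),driver=((388.1,288.7),(345.8,233.3),0),screw=((208.6,371),(371.2,399.8),0),jar=((312.6,260.6),(275.4,261.9),0))
for n,(a,b,z) in D.items(): print(n,*tri(a,b),atz('scene',a,z),atz('side',b,z))
E
```

```text
rest [559.  -57.1  -3.8] [np.float64(0.1999270308568751), np.float64(0.19992703085699307)] [562.1 -59.3   0. ] [558.3 -59.7   0. ]
hinge [556.1 -62.7  80.3] [np.float64(0.26903217973972254), np.float64(0.26903217973972765)] [550.9 -59.2  75. ] [557.  -58.7  75. ]
bar [422.6 -89.2 160.4] [np.float64(1.272610755540644), np.float64(1.2726107555406372)] [416.3 -84.8 157. ] [422.5 -88.3 157. ]
tab [672.7 -35.1 162. ] [np.float64(1.9182282862421052), np.float64(1.9182282862420663)] [674.6 -38.7 163. ] [673.  -33.4 163. ]
driver [611.5  99.1   6.7] [np.float64(4.962515854073407), np.float64(4.9625158540735494)] [604.2 112.2   0. ] [611.9  98.2   0. ]
screw [ 574.3 -218.4   -1.5] [np.float64(2.6565303108127063), np.float64(2.6565303108128187)] [ 574.6 -216.1    0. ] [ 574.  -221.9    0. ]
jar [474.   52.8   9.2] [np.float64(0.9540157005765334), np.float64(0.9540157005765881)] [464.1  61.8   0. ] [474.4  58.6   0. ]
```

The two views agree with each other and with the given geometry: tab at about (673, -35, 162), bar at about (423, -89, 159), arm at 0.54 rad, rest's -x direction about 12° from world x. I'll close the fingers and move above the tab, at z of about 195.

```bash
python3 -m jog '[[0,63.2,-45.5,0,0,0,6],[0,63.2,-45.5,0,0,0,6],[0,63.2,-45.5,0,0,0,6],[0,63.2,-45.5,0,0,0,6],[0,63.2,-45.5,0,0,0,6],[0,63.2,-45.5,0,0,0,6],[0,63.2,-45.5,0,0,0,6],[0,63.2,-45.5,0,0,0,6],[0,63.2,-45.5,0,0,0,6],[0,63.2,-45.5,0,0,0,6],[0,63.2,-45.5,0,0,0,6],[0,63.2,-45.5,0,0,0,6],[0,63.2,-45.5,0,0,0,6],[0,63.2,-45.5,0,0,0,6],[0,63.2,-45.5,0,0,0,6],[0,63.2,-45.5,1.9,0,0,6],[0,63.2,-45.5,1.9,0,0,6]]'
python3 - <<'E'
from cell import *
import cv2
for c in ['side','scene']:cv2.imwrite(f'pics/{c}1.png',camera(c)[120:400,150:500])
from h import *
print(robot.get_obs()['ee_pos'],robot.get_obs()['tcp_rot'],robot.get_obs()['joint_positions'])
E
```

```text
time: 2.92
ee_pos: [675.4, -34.7, 192.7]
tcp_rot: [[0.977, 0.212, -0.003], [0.212, -0.977, 0.0], [-0.003, -0.001, -1.0]]
wrist_force: [-0.3, -1.2, -0.1]
opening: 0.4
[676.49933872 -34.41872805 194.36878263] [[ 9.77105015e-01  2.12755052e-01 -1.03780472e-03]
 [ 2.12755269e-01 -9.77105514e-01  1.02120039e-04]
 [-9.92318162e-04 -3.20580425e-04 -9.99999456e-01]] [-4.88409228e+00  2.10142274e+01  1.02640731e+02  9.21049511e-04
  5.64047857e+01  7.28315336e+01]
```

View pics/side1.png

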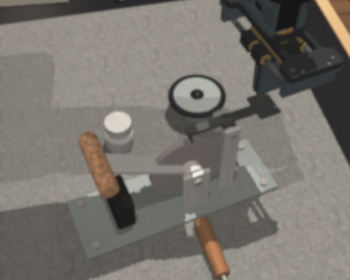

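View pics/scene1.png

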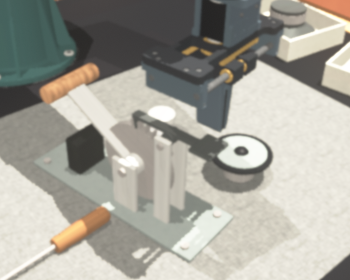

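The closed fingers are right above the tab: tip near (262, 90) and tab near (262, 108) in the side crop. Next I press down in stages.

```bash
python3 -m jog '[[0,0,0,1.2,0,0,0],[0,0,0,2.4,0,0,0],[0,0,0,3.2,0,0,0],[0,0,0,3.6,0,0,0],[0,0,0,4.0,0,0,0],[0,0,0,4.2,0,0,0]]'; python3 -m jog '[[0,0,0,0.2,0,0,0],[0,0,0,0.4,0,0,0],[0,0,0,0.6,0,0,0],[0,0,0,0.8,0,0,0]]'
```

```text
time: 3.78
ee_pos: [678.6, -33.7, 154.0]
tcp_rot: [[0.977, 0.213, 0.003], [0.213, -0.977, 0.0], [0.003, 0.001, -1.0]]
wrist_force: [5.3, 2.3, 5.9]
opening: 0.9
time: 4.28
ee_pos: [678.6, -33.8, 145.9]
tcp_rot: [[0.977, 0.213, 0.004], [0.213, -0.977, 0.0], [0.004, 0.001, -1.0]]
wrist_force: [4.7, 2.1, 4.7]
opening: 0.5
```

```bash
python3 -m jog '[[0,0,0,0.15,0,0,0],[0,0,0,0.3,0,0,0],[0,0,0,0.3,0,0,0]]'
```

```text
time: 4.65
ee_pos: [678.8, -33.8, 143.8]
tcp_rot: [[0.977, 0.213, 0.004], [0.213, -0.977, -0.0], [0.004, 0.001, -1.0]]
wrist_force: [1.1, 2.5, 15.0]
opening: 0.4
```

```bash
python3 -m jog '[[0,0,0,0.15,0,0,0],[0,0,0,0.15,0,0,0],[0,0,0,0.15,0,0,0]]'
python3 - <<'E'
from cell import *
import cv2
for c in ['side','scene']:cv2.imwrite(f'pics/{c}2.png',camera(c)[120:400,150:500])
E
```

```text
time: 5.03
ee_pos: [679.0, -33.8, 143.3]
tcp_rot: [[0.977, 0.214, 0.004], [0.214, -0.977, -0.0], [0.004, 0.001, -1.0]]
wrist_force: [-4.4, 1.7, 26.1]
opening: 0.3
```

View pics/scene2.png

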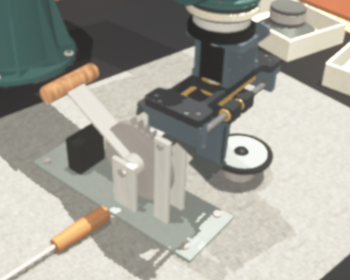

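The tab is at its stop: the tip is at z = 143, as predicted for 0.4 rad, and force is rising to 26 N. I'll lift straight off and move to above the crossbar, tilting the fingers 20° toward the base. That keeps the pose in reach and follows the arm's arc.

```bash
python3 -m jog '[[0,0,0,-3,0,0,0],[0,0,0,-7,0,0,0],[0,0,0,-11,0,0,0],[0,0,0,-11,0,0,0],[0,-5,0,-11,0,-4,0],[0,-10,0,-11,0,-8,0],[0,-15,0,-11,0,-12,0],[0,-20,0,-11,0,-16,0],[0,-25.2,0,-11,0,-20,0],[0,-25.2,0,-11,0,-20,0],[0,-25.2,0,-9,0,-20,0],[0,-25.2,0,-6.5,0,-20,0],[0,-25.2,0,-6.5,0,-20,0],[0,-25.2,0,-6.5,0,-20,0]]'
python3 - <<'E'
from cell import *
from h import *
np.set_printoptions(precision=1,suppress=True)
P={}
for c in ['side','scene']:
    im=camera(c);cv2.imwrite(f'pics/{c}3.png',im[120:400,150:500])
    for t in ['prop_bar','pawl_tab','prop_hinge']:
        P[t,c]=mark_of(t,c)[:1]
for t in ['prop_bar','pawl_tab','prop_hinge']:
    a,b=P[t,'scene'],P[t,'side']
    if a and b: print(t,a[0]['p'],b[0]['p'],*tri(a[0]['xy'],b[0]['xy']))
o=robot.get_obs();print(o['time'],o['ee_pos'],o['tcp_rot'][:,2],o['joint_positions'],o['wrist_force'])
E
```

```text
time: 6.88
ee_pos: [431.4, -87.7, 205.9]
tcp_rot: [[0.918, 0.214, -0.334], [0.201, -0.977, -0.073], [-0.342, 0.0, -0.94]]
wrist_force: [0.1, 0.6, 0.2]
opening: 0.2
prop_bar 0.84 0.72 [422.5 -91.4 160. ] [np.float64(3.2186435630019092), np.float64(3.218643563001741)]
pawl_tab 0.69 0.57 [677.2 -41.7 144. ] [np.float64(1.1774805889225626), np.float64(1.177480588922542)]
prop_hinge 0.93 0.61 [558.5 -58.7  78.9] [np.float64(0.05297368856695086), np.float64(0.052973688566996045)]
7.275 [430.9 -87.7 205.7] [-0.3 -0.1 -0.9] [-10.    7.8 120.3  -7.9  70.6  71.6] [ 0.2  0.1 -0.4]
```

View pics/side3.png

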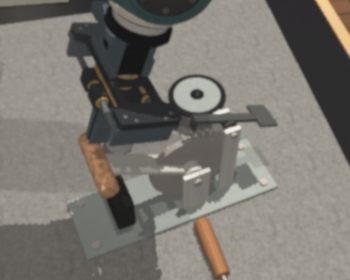

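View pics/scene3.png

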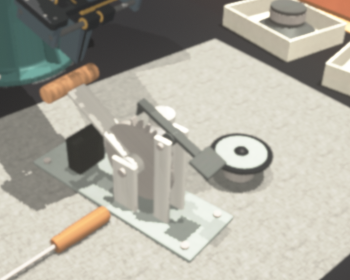

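The pawl is visibly lifted clear of the wheel and the tab is down (tab corner near (210, 160) in the scene crop). The crossbar is still up at z of about 159. The fingertips are above the bar at the middle, so I push along the arc.

```bash
python3 -m jog '[[0,0.5,0,1.5,0,0,0],[0,0.9,0,2.8,0,0,0],[0,0.9,0,3.4,0,0,0],[0,0.8,0,4.0,0,0,0],[0,0.7,0,4.7,0,0,0],[0,0.6,0,5.3,0,0,0],[0,0.6,0,5.7,0,0,0],[0,0.6,0,5.7,0,0,0]]'
python3 - <<'E'
from cell import *
import cv2
for c in ['side','scene']:cv2.imwrite(f'pics/{c}4.png',camera(c)[120:400,150:500])
E
```

```text
time: 8.28
ee_pos: [417.2, -90.7, 149.7]
tcp_rot: [[0.918, 0.213, -0.334], [0.2, -0.977, -0.073], [-0.342, 0.0, -0.94]]
wrist_force: [-0.7, 0.6, -0.4]
opening: 0.4
```

View pics/scene4.png

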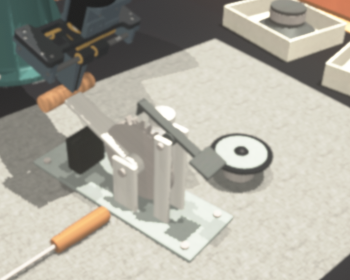

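The arm is going down: the bar has dropped about 10 px and the pawl is still clear. I'll continue along the arc to flat.

```bash
python3 -m jog '[[0,0,0,0.7,0,0,0],[0,0,0,1.4,0,0,0],[0,0,0,2.0,0,0,0],[0,0.1,0,2.8,0,0,0],[0,0.2,0,3.5,0,0,0],[0,0.35,0,4.3,0,0,0],[0,0.5,0,4.9,0,0,0],[0,0.7,0,5.5,0,0,0],[0,0.85,0,5.9,0,0,0],[0,0.85,0,5.9,0,0,0]]'; python3 -m jog '[[0,0.1,0,0.2,0,0,0],[0,0.15,0,0.4,0,0,0],[0,0.15,0,0.4,0,0,0]]'
```

```text
time: 9.62
ee_pos: [405.4, -93.2, 91.1]
tcp_rot: [[0.918, 0.213, -0.334], [0.201, -0.977, -0.073], [-0.342, -0.0, -0.94]]
wrist_force: [-0.0, 0.6, -0.8]
opening: 0.0
time: 10.0
ee_pos: [405.7, -93.3, 88.1]
tcp_rot: [[0.918, 0.213, -0.335], [0.2, -0.977, -0.073], [-0.342, 0.0, -0.94]]
wrist_force: [-3.0, 2.7, 20.6]
opening: 0.5
```

```bash
python3 -m jog '[[0,0.05,0,0.15,0,0,0],[0,0.05,0,0.15,0,0,0],[0,0.05,0,0.15,0,0,0]]'
python3 - <<'E'
from cell import *
import cv2
for c in ['side','scene']:cv2.imwrite(f'pics/{c}5.png',camera(c)[120:400,150:500])
E
```

```text
time: 10.38
ee_pos: [405.8, -93.4, 87.5]
tcp_rot: [[0.918, 0.213, -0.335], [0.2, -0.977, -0.073], [-0.343, 0.0, -0.939]]
wrist_force: [-6.2, 4.8, 40.7]
opening: 0.5
```

View pics/scene5.png

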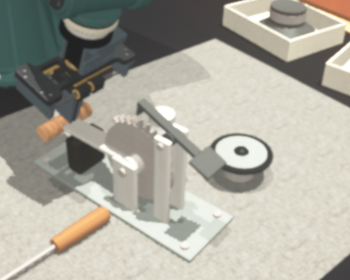

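The arm is hard at its stop: 41 N with only 0.6 mm of motion, tip at 87.5. I'll back off along the tool axis to clear it and check.

```bash
python3 -m jog '[[0,0,0,-1,0,0,0],[0,0,0,-3,0,0,0],[0,0,0,-6,0,0,0],[0,0,0,-10,0,0,0],[0,0,0,-14,0,0,0],[0,0,0,-18,0,0,0],[0,0,0,-18,0,0,0],[0,0,0,-18,0,0,0]]'
python3 - <<'E'
from cell import *
from h import *
np.set_printoptions(precision=1,suppress=True)
P={};T=['prop_bar','pawl_tab','driver','screwdriver','jar']
for c in ['side','scene']:
    im=camera(c);cv2.imwrite(f'pics/{c}6.png',im[120:400,150:500])
    for t in T: P[t,c]=mark_of(t,c)[:1]
for t in T:
    a,b=P[t,'scene'],P[t,'side']
    if a and b: print(t,a[0],b[0],*tri(a[0]['xy'],b[0]['xy']))
o=robot.get_obs();print(o['time'],o['ee_pos'],o['wrist_force'])
E
```

```text
time: 11.48
ee_pos: [464.9, -80.0, 254.0]
tcp_rot: [[0.918, 0.213, -0.335], [0.201, -0.977, -0.073], [-0.343, -0.0, -0.939]]
wrist_force: [-0.5, 0.7, -0.0]
opening: 0.5
prop_bar {'xy': [217.3, 239.1], 'p': 0.74} {'xy': [237.6, 322.6], 'p': 0.72} [398.9 -93.   73.5] [np.float64(4.296165362270524), np.float64(4.296165362270487)]
pawl_tab {'xy': [354.8, 282.1], 'p': 0.88} {'xy': [409.7, 233.2], 'p': 0.7} [673.3 -37.6 137.6] [np.float64(2.76459581193048), np.float64(2.7645958119304668)]
driver {'xy': [387.0, 290.0], 'p': 0.59} {'xy': [344.3, 236.2], 'p': 0.79} [608.7  99.    1. ] [np.float64(6.115742017102292), np.float64(6.115742017102279)]
screwdriver {'xy': [205.3, 369.9], 'p': 0.73} {'xy': [370.3, 399.7], 'p': 0.73} [ 572.3 -221.     2.2] [np.float64(1.2996319675393275), np.float64(1.2996319675393548)]
jar {'xy': [309.1, 259.3], 'p': 0.76} {'xy': [274.0, 263.7], 'p': 0.81} [470.9  47.1  12.6] [np.float64(1.2223148504632109), np.float64(1.2223148504631858)]
12.075 [465.4 -80.1 254.7] [ 0.   0.8 -0.1]
```

View pics/scene6.png

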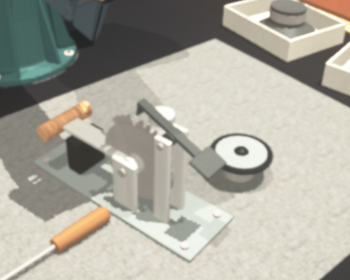

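View pics/side6.png

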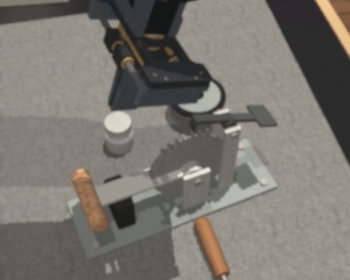

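The arm lies flat on its block (bar at z of about 73.5, 75 expected). The tab is down at z of about 137.6 (138 expected), the bystanders are unmoved, and the robot is clear of everything.

```bash
python3 -c "
from cell import robot
print(robot.finish_job())"
```

```text
the job is handed in; nothing more can be done
None
```

The tilt rest is folded flat and the pawl is free. I handed the job in at about 12 s of the 38 s allowed; no verdict is reported.

- **Pawl:** I pressed the thumb tab down with closed fingertips until it reached its stop, at 26 N. Afterwards the tab's middle measured about 138 mm high, matching the fully-down value, and the pictures showed the nose clear of the teeth.
- **Arm:** I pushed the crossbar down along its arc with the fingers tilted 20°, until it stopped at about 41 N on the fingertips. The crossbar centre then measured about 73.5 mm high against 75 mm expected for flat.
- **Bystanders:** The woofer, screwdriver and jar measured within about 7 mm of where they started, which is within the noise of the measurement. In the pictures the woofer and jar were upright.
- **Robot:** The fingers ended about 250 mm above the table, with no force on the wrist.

No check failed. The one disagreement was that the two cameras' rays missed each other by up to about 6 mm each way on the woofer and 4 mm on the crossbar.

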